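Load a bail-arm crate and stack the bottle carrier on its bails

ROBOT

A 6-joint arm with a two-finger parallel gripper is mounted at the origin on a cart in front of the work surface, level with it; the furniture and walls round the work are solid. World frame = base frame: x ahead of the robot, y to its left, z up, the work surface at z = 0. Lengths are in m, angles in degrees, forces in N, time in s.
With the tool pointing down it reaches from about 0.3 to 0.75 m from the base axis. Payload 8.5 kg.
Tool frame: the origin (TCP) lies at the very end of the fingers, on their centre line; the grasp point (between the pads) lies 19 mm behind it; z points along the fingers, y is the line along which they close (so a half turn about z gives the same grasp; the last joint's range is limited). The gripper opens to 85 mm and grips with 20 to 120 N. Pads are 22 mm wide; open, the fingers measure 114 mm over their backs; the gripper's body (76 mm by 85 mm) begins 54 mm behind the grasp point. The pads swing forward as they close: fully open they stand 13 mm farther back than shut.
Start: joints at [-75.476, 21.807, 74.336, -0, 83.858, -12.336], TCP at [0.248, -0.491, 0.202] pointing down, gripper open.
Joint ranges: [-178.18, 178.18], [-50.72, 133.34], [12.68, 142.11], [-81.47, 261.47], [9.98, 163.14], [-165.26, 165.26]. Speed limits (degrees/s): [136.94, 136.94, 180, 180, 180, 180].

INTERFACE

Orientations are given as a 3x3 rotation matrix whose columns are the frame's x, y, z axes.
In Python, from rig import * gives the robot as it stands. The module is installed in compiled form; this text tells all that it offers.
- The arm moves only by the shell command python3 -m pendant 'ROWS' [OPENING] [FORCE]. ROWS is JSON, a list of rows, each a list of 2 entries, a list of its own where there are three numbers: the shift along the tool's x, y, z as a fraction of full scale, then the turn, a rotation vector about the tool's x, y, z as a fraction of full scale. A call has 1 to 8 rows; each row shifts and turns the commanded pose from where the row before left it, along the tool's axes as they then stand; what a row does not reach is not made up. Full scale, the value 1, is 40 mm for a shift and 5 degrees for a turn. A row lasts 1/8 s, in which the tool goes at most 62.5 mm and 10.7 degrees, less where a joint would pass 70% of its speed; a pose out of reach is approached as far as the arm can. A call with a number of a shift or a turn outside -1 to 1 is refused whole. A call with a gripper value outside its range is refused whole. OPENING is the opening, from 0 (shut) to 1 (fully open), set as the call begins (- or left out, the last holds). The fingers move at their own pace and stop on an object; FORCE is the grip in N (left out, the last holds). Time passes only in rows, so rows that do not move let the fingers close. It gives the time, the measured TCP pose, the force, the opening and the grip force at its end, in the units of the state.
- observe(): the state, without advancing time (a new reading comes with each control period).
- get_image(name): name is "side" or "top"; returns a dict with "img" (384x512x3 uint8, blue, green, red), "range_z" (384x512 float32, m along the optical axis (not along the pixel's ray), 0 where there is no reading), "camera_matrix" (3x3 intrinsics, pixels), "eye" and "rotation" of the camera in the world. Camera axes: x right, y down, z forward; pixel columns grow to the right and rows downward; lengths in m; the calibration is good to about 2 mm. A picture is of the moment at which its call begins.
- close_job(): hands the job in; it is judged then, once.
Trained networks look in the newest picture that a camera, given by its name, has taken for a name from the list of things; names that differ only in an ending like _2 or _b are one class to them, and where a whole thing is asked for, a point or a joint stands for the part that bears it (a point fixed in the world has none). Each returns a list of dicts, best first, with "conf" (0 to 1); they miss things now and then, are a little off and sometimes report something else, mostly with a low value. They report only what shows in the picture. A call takes as long as a camera call. They do not tell look-alikes from the thing itself.
- regions_of(camera, query): "mask" (384x512 bool, what is visible of it).
- landmark_of(camera, query): "point" ([x, y, z] in m, in world coordinates, good to about 4 mm: a listed point, or the origin of a listed thing).
The state is a dict: "time_s": time; "q": joint angles; "qvel": joint speeds; "joint_efforts": joint torques, N m; "position": TCP position; "tool_rot": TCP orientation; "ft_force": force on the tool from outside, world axes, zero at the start; "wrist_torque": the same for the moment, N m; "grip_width": finger opening in m; "gripper_force": force on a finger pad.
Only numpy, scipy, OpenCV 4.12 (cv2) and the standard library are available. Lean on these libraries where they do the work, as an engineer would, in place of code of your own. Each camera call takes 0.05 s, during which the arm holds its last target. There are 200 camera calls.

TASK

Pack the blue crate for the cold room: lift the grey bottle carrier out of it by its handle and stand it on the free bench, then stand the small orange-capped bottle upright on the crate's floor. Next swing both wire bails of the crate right over until their bars lie across its rim, and lower the carrier gently onto the bars, square with the crate and centred over it, so that each bar lies in the groove between two of the carrier's foot ribs. Leave the crate where it stands and do not disturb the other things on the bench.

Things in the scene. Friction and masses are not known exactly. Their poses are not given: they have to be found in the camera images.
- crate: Blue open crate, 150 (its x) x 220 mm (its y), rim top 130 mm high, walls 4 mm, inner floor 6 mm above its underside, 0.9 kg, loose. Origin: centre of underside, z up; its y lies within 15 deg of the world's y. A wire bail (U-shaped arm, legs outside the long walls at x = +-88 mm) is hinged near either end. Swung in, the bars lie across the rim at y = +-40 mm, bar tops 139 mm high.
- bail_left (a joint): Angle of the bail at the crate's +y (left) end, rad. 0: legs level, pointing outward (bar at y = 167 mm of the crate, 116 mm high); pi/2: upright; 2.85: inner stop, bar lying across the rim (its middle line 134.5 mm high); -0.15: outer stop. Starts between -0.1 and 0.7. The stiff hinge (0.05 N m, about 1 N at the bar) stays where it is left.
- bail_right (a joint): The same for the bail at the crate's -y (right) end: same values, mirrored positions.
- bar_left (a point): Middle of the cross bar of the left bail, on its centre line. The bar is round steel, 9 mm thick, along the crate's x; pinch it here from above, across the bar; it turns between the fingers as the bail swings. Axes turn with the bail. Level outward, it is 47 mm clear of the rim of the crate's end wall.
- bar_right (a point): Middle of the cross bar of the right (-y) bail, in the same way.
- hinge_left (a point): Point on the left bail's hinge axis in the crate's middle plane: crate x = 0, y = 102 mm, z = 116 mm. The axis lies along the crate's x; the bar moves round it on a circle of 64.7 mm radius, up and over. Nothing solid at the point itself.
- hinge_right (a point): The same for the right bail (crate y = -102 mm).
- carrier: Light grey bottle carrier: tub 120 (its x) x 190 (its y) x 60 mm, six pockets, handle over its middle, 0.3 kg; same either way round. Origin: centre of foot, z up. Four foot ribs run along its x at y = +-27 and +-53 mm; the floor is 8 mm above their underside, so bars at y = +-40 lie in 16 mm wide grooves. Starts on the crate's floor, within 3 deg of it; on the bars its foot is 131 mm high.
- handle (a point): Middle of the carrier's handle rail, 142 mm above its foot: black, along the carrier's y, 14 mm wide, 16 mm high, 134 mm long, open below except for posts under its ends. Grip here from above, across the rail.
- bottle: Small clear screw-cap bottle with an orange cap, round, 44 mm across, 98 mm high (cap 23 mm across, its top 13 mm), about 0.09 kg, standing on the bench. Origin: centre of its underside; z up. Standing on the crate's floor its top is 26 mm below the rim.
- jar: Bystander: larger clear bottle with a blue cap, 68 mm across, 150 mm high. It and the small bottle may stand in each other's place. Origin: centre of its underside.
- timer: Bystander: white timer, 64 x 64 x 20 mm, lying on the left front of the bench. Origin: centre of its underside.
Things that resemble listed ones, but are neither listed nor needed, are in the scene too. There is more than one size of the bottle; the one meant has the size given above.

How it is judged (in metres and radians):
On the way, in this order (a step that is already met when the one before it is completed fails the run):
1. the carrier stands on the bench beside the crate (height (world z) of carrier below 0.006 m and angle between carrier's own z axis and vertical below 0.06 rad and horizontal distance between carrier and crate above 0.13 m and linear speed of carrier below 0.03 m/s), for 0.2 s.
2. the orange-capped bottle stands upright on the crate's floor, let go (z of bottle in the frame of crate between 0.002 and 0.012 m and x of bottle in the frame of crate between -0.06 and 0.06 m and y of bottle in the frame of crate between -0.095 and 0.095 m and angle between bottle's own z axis and vertical below 0.1 rad and contact force between the fingers and bottle below 0.1 N), for 0.2 s.
3. both bails are swung in, their bars across the rim (value of joint each of bail_left, bail_right above 2.72 rad), for 0.2 s.
At the end, for the whole second after the job is handed in: Both bails above 2.72 rad; carrier at rest on the bars, level (0.04 rad), foot 127 to 134.5 mm above the crate's underside, within 15 mm (x) and 7 mm (y) of its centre, square within 0.1 rad; bottle at rest upright (0.1 rad) on the crate's floor inside its walls; crate level (all of step 3 and z of carrier in the frame of crate between 0.127 and 0.1345 m and y of carrier in the frame of crate between -0.007 and 0.007 m and x of carrier in the frame of crate between -0.015 and 0.015 m and angle between the y axis of carrier and the y axis of crate, either way round below 0.1 rad and angle between carrier's own z axis and vertical below 0.04 rad and linear speed of each of carrier, bottle below 0.02 m/s and z of bottle in the frame of crate between 0.002 and 0.012 m and x of bottle in the frame of crate between -0.06 and 0.06 m and y of bottle in the frame of crate between -0.095 and 0.095 m and angle between bottle's own z axis and vertical below 0.1 rad and angle between crate's own z axis and vertical below 0.03 rad); the robot touches nothing.
It fails at once if the crate is shoved more than 40 mm or tipped (distance of crate from where it was at the start of the episode above 0.04 m or angle between crate's own z axis and vertical above 0.2 rad).
It fails at once if the bottle is tipped over (angle between bottle's own z axis and vertical above 0.6 rad).
It fails at once if the carrier is dropped or rammed onto the crate (more than 40 N) (contact force between carrier and crate above 40 N).
It fails at once if a bystander is moved more than 30 mm or knocked over (distance of any of jar, timer from where it was at the start of the episode above 0.03 m or angle between jar's own z axis and vertical above 0.4 rad).
It also fails if it takes over 72 s, if anything falls off the work surface, if the arm or the gripper's body presses on something with over 40 N, if the wrist force passes 120 N, or if a joint passes its speed limit or range.

## Working session

There is one attempt and no reset: what is moved stays moved. The work goes in short steps, Python scripts to look and compute and a shell command to move; the robot and the scene stay as the last step left them, time stands still between calls to the robot, and variables do not carry over. Pictures are saved under pics/ and viewed, at most 10 in all, crops included, and the job is handed in when it is done.

```bash
mkdir -p pics
python3 - <<'E'
from rig import *
import cv2, numpy as np
ims=[]
for c in("top","side"):
    g=get_image(c); cv2.imwrite(f"pics/{c}0.png",g["img"]); print(c,g["eye"].round(3) if hasattr(g["eye"],'round') else g["eye"])
    np.savez(f"{c}0.npz",**g)
    for n in("crate","carrier","handle","bar_left","bar_right","hinge_left","hinge_right","bottle","jar","timer"):
        for d in landmark_of(c,n)[:3]: print(c,n,round(d["conf"],2),np.round(d["point"],4))
s=observe();print(s["time_s"],s["position"],np.round(s["tool_rot"],3))
E
```

```text
top [ 0.317 -0.042  1.412]
top crate 0.91 [0.5261 0.1419 0.0019]
top carrier 0.58 [0.5315 0.1413 0.0074]
top bar_left 0.75 [0.5374 0.2928 0.1439]
top bar_right 0.59 [ 0.5133 -0.0163  0.1506]
top hinge_left 0.79 [0.5404 0.2359 0.1193]
top hinge_right 0.87 [0.5229 0.035  0.1165]
top bottle 0.71 [ 4.766e-01 -5.362e-01 -4.000e-04]
top bottle 0.7 [ 0.4983 -0.3991  0.001 ]
top bottle 0.66 [ 4.237e-01 -4.466e-01  4.000e-04]
top jar 0.74 [0.5407 0.2966 0.1454]
top jar 0.63 [ 0.631  -0.1895 -0.0044]
top timer 0.65 [ 0.3699  0.4469 -0.0005]
top timer 0.25 [0.5309 0.1368 0.1481]
side [ 0.056 -1.411  0.757]
side crate 0.77 [ 0.5242  0.14   -0.0009]
side crate 0.54 [0.5372 0.2401 0.1148]
side carrier 0.63 [0.5426 0.2989 0.1426]
side handle 0.76 [0.5306 0.1374 0.1509]
side bar_left 0.61 [0.5391 0.2972 0.1435]
side bar_right 0.64 [0.5201 0.0364 0.1111]
side hinge_left 0.66 [0.5375 0.2387 0.118 ]
side hinge_left 0.6 [0.5209 0.0357 0.1153]
side hinge_right 0.62 [0.5198 0.036  0.1123]
side bottle 0.86 [ 0.4728 -0.5327 -0.001 ]
side bottle 0.68 [ 4.302e-01 -4.417e-01 -1.000e-04]
side bottle 0.55 [ 5.009e-01 -3.974e-01  3.000e-04]
side jar 0.57 [ 0.6326 -0.188  -0.0007]
side jar 0.22 [0.5384 0.2413 0.1152]
1.1 [ 0.24847058 -0.49063346  0.20160966] [[ 0.892  0.452 -0.   ]
 [ 0.452 -0.892  0.   ]
 [-0.    -0.    -1.   ]]
```

View pics/top0.png

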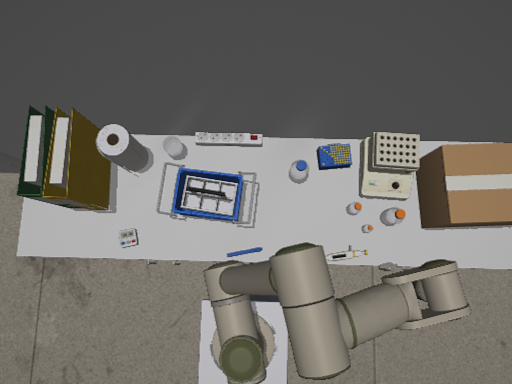

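View pics/side0.png

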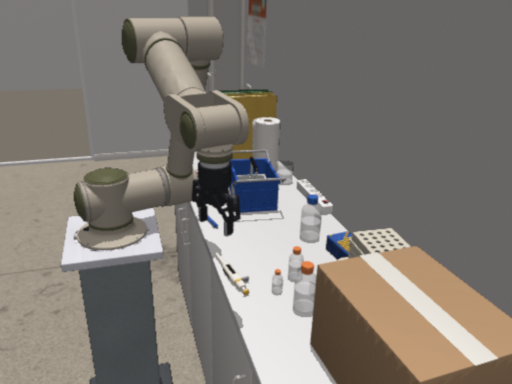

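Three orange-capped bottles show in the top view: (355,208), (396,215) and (368,229); in the side view they are at (296,265), (306,290) and (278,282). The blue-capped jar is at top (300,170). I'll measure the bottles' sizes, and the crate pose too.

```bash
cat > h.py <<'E'
import numpy as np, cv2
def cloud(g):
    K=g["camera_matrix"];Z=g["range_z"];v,u=np.mgrid[:384,:512]
    P=np.stack([(u-K[0,2])/K[0,0]*Z,(v-K[1,2])/K[1,1]*Z,Z],-1)
    return P@np.array(g["rotation"]).T+np.array(g["eye"])
def proj(g,p):
    c=(np.array(p)-g["eye"])@np.array(g["rotation"]);q=g["camera_matrix"]@c;return q[:2]/q[2]
E
python3 - <<'E'
from h import *
T=dict(np.load("top0.npz"));S=dict(np.load("side0.npz"))
for nm,g in(("top",T),("side",S)):
    W=cloud(g);hsv=cv2.cvtColor(g["img"],cv2.COLOR_BGR2HSV)
    m=((hsv[...,0]<15)&(hsv[...,1]>170)&(hsv[...,2]>130)).astype(np.uint8)
    n,l,s,c=cv2.connectedComponentsWithStats(m)
    for i in range(1,n):
        if s[i,4]>6:
            p=W[(l==i)&(g["range_z"]>0)]
            if len(p): print(nm,c[i].round(),s[i],"med",np.median(p,0).round(3),"zmax",np.percentile(p[:,2],90).round(3), "ext",np.ptp(p,0).round(3))
    # blue crate
    if nm=="top":
        b=(hsv[...,0]>100)&(hsv[...,0]<130)&(hsv[...,1]>150)&(W[...,2]>.12)&(W[...,2]<.14)&(W[...,1]>0)
        p=W[b];print("rim n",len(p),p[:,2].mean());r=cv2.minAreaRect(p[:,:2].astype(np.float32));print(r)
crop=cv2.resize(S["img"][235:325,235:345],None,fx=5,fy=5,interpolation=cv2.INTER_CUBIC);cv2.imwrite("pics/bott.png",crop)
crop=cv2.resize(T["img"][150:235,150:270],None,fx=6,fy=6,interpolation=cv2.INTER_CUBIC);cv2.imwrite("pics/crate.png",crop)
E
```

```text
top [358. 206.] [355 204   6   5  25] med [ 0.497 -0.397  0.098] zmax 0.101 ext [0.015 0.019 0.008]
top [400. 213.] [397 210   8   8  55] med [ 0.471 -0.532  0.136] zmax 0.139 ext [0.025 0.027 0.012]
top [369. 227.] [368 226   4   4  11] med [ 0.426 -0.445  0.07 ] zmax 0.072 ext [0.011 0.009 0.011]
rim n 533 0.12989941732104726
((0.5247897505760193, 0.1369466930627823), (0.22975318133831024, 0.15769396722316742), 84.42991638183594)
side [297. 250.] [295 248   5   4  16] med [ 0.496 -0.406  0.097] zmax 0.1 ext [0.012 0.011 0.009]
side [307. 266.] [303 263   9   7  45] med [ 0.467 -0.544  0.135] zmax 0.137 ext [0.019 0.025 0.009]
```

View pics/bott.png

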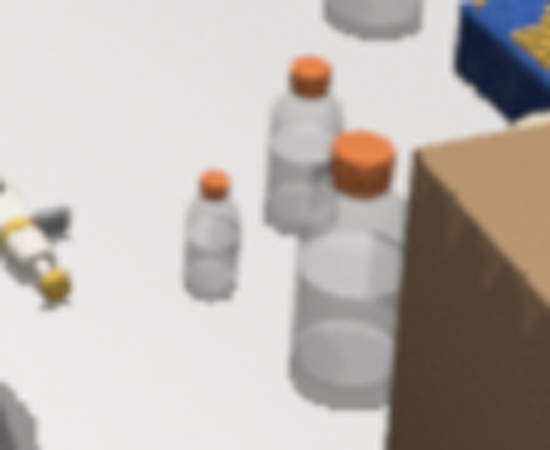

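View pics/crate.png

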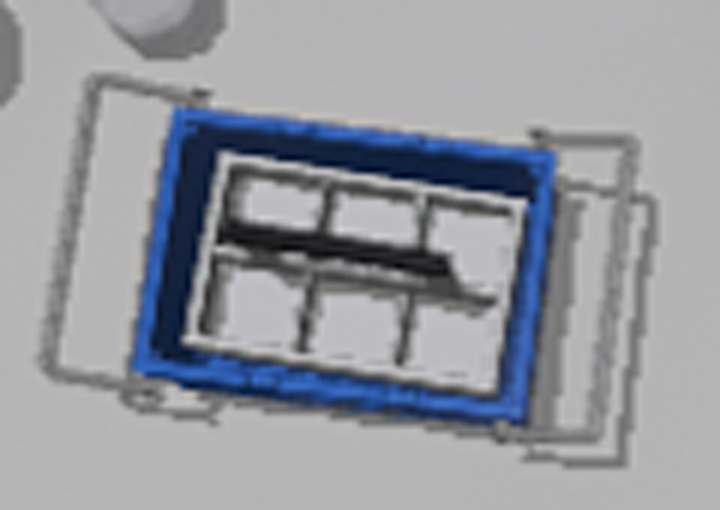

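The middle-sized bottle is the one meant: side (296,265), top (355,208), cap top at 98 mm. The other two are 138 mm and 71 mm high. The crop confirms small, medium and large sizes standing side by side. The crate crop shows both bails outward and a black rail running along the crate's length. Next I'll locate the handle and bars precisely.

```bash
cat >> h.py <<'E'
def line(p):
    c=p.mean(0);u,s,vt=np.linalg.svd(p-c);d=vt[0];d=d*np.sign(d[1]) ;t=(p-c)@d
    return (c+d*(t.max()+t.min())/2).round(4),d.round(3),round(float(np.ptp(t)),3),len(p)
def crate_rim(W,img):
    hsv=cv2.cvtColor(img,cv2.COLOR_BGR2HSV)
    b=(hsv[...,0]>100)&(hsv[...,0]<130)&(hsv[...,1]>150)&(abs(W[...,2]-.13)<.006)&(W[...,1]>0)&(W[...,0]>.4)&(W[...,1]<.3)
    return cv2.minAreaRect(W[b][:,:2].astype(np.float32))
E
python3 - <<'E'
from h import *
for n in("top","side"):
    g=dict(np.load(n+"0.npz"));W=cloud(g);v=g["img"].max(-1);a=np.radians(-5.5)
    L=(W-[.526,.138,0])@np.array([[np.cos(a),-np.sin(a),0],[np.sin(a),np.cos(a),0],[0,0,1]])
    m=(v<75)&(W[...,2]>.138)&(W[...,2]<.17)&(abs(L[...,0])<.06)&(abs(L[...,1])<.1)
    print(n,"rail",line(W[m]), np.percentile(W[m][:,2],[10,50,90]))
    for s in(1,-1):
        m=(L[...,1]*s>.125)&(L[...,1]*s<.18)&(abs(L[...,0])<.075)&(W[...,2]>.1)&(W[...,2]<.2)
        print(n,"bar",s,line(W[m]) if m.sum()>5 else m.sum(), np.median(L[m],0))
E
```

```text
top rail (array([0.5284, 0.1403, 0.1555]), array([ 0.136,  0.991, -0.008]), 0.131, 131) [0.15092078 0.15585541 0.15966468]
top bar 1 (array([0.5412, 0.2944, 0.1496]), array([-0.995,  0.098, -0.006]), 0.149, 116) [-0.00339292  0.15690268  0.14944272]
top bar -1 (array([ 0.5121, -0.0205,  0.1536]), array([-0.995,  0.096,  0.003]), 0.147, 111) [ 0.00054084 -0.15916712  0.15353705]
side rail (array([0.53  , 0.1376, 0.1528]), array([0.107, 0.994, 0.017]), 0.14, 60) [0.14601231 0.15368967 0.15659429]
side bar 1 (array([0.5523, 0.2915, 0.1465]), array([-0.995,  0.095,  0.004]), 0.126, 66) [0.00460527 0.155401   0.14686487]
side bar -1 (array([ 0.5111, -0.0224,  0.1508]), array([-0.994,  0.11 , -0.005]), 0.149, 109) [ 0.00084327 -0.16128692  0.15114415]
```

```bash
cat > to.py <<'E'
import sys,numpy as np
from rig import *
a=[float(x) for x in sys.argv[1:]]   # x y z [yaw of tool y]
s=observe();R=np.array(s["tool_rot"]);p=np.array(s["position"])
d=R.T@(np.array(a[:3])-p)/.04
yaw=np.degrees(np.arctan2(R[1,1],R[0,1]))
print("t",round(s["time_s"],2),"p",p.round(4),"yaw",yaw.round(2),"tilt",R[:,2].round(3),"F",np.round(s["ft_force"],1),"w",round(s["grip_width"],4),"gf",s["gripper_force"],"q6",round(s["q"][5],1))
print("units40mm",d.round(3),"n",abs(d).max().round(2))
if len(a)>3: print("turn z units", (-((a[3]-yaw+90)%180-90)/5).round(3))
E
python3 -m pendant '[[[0,0,0],[0,0,-1]],[[0,0,0],[0,0,-1]],[[0,0,0],[0,0,-1]],[[0,0,0],[0,0,-1]],[[0,0,0],[0,0,-1]],[[0,0,0],[0,0,-1]],[[0,0,0],[0,0,-1]],[[0,0,0],[0,0,-1]]]' 1 40 >/dev/null
python3 -m pendant '[[[0,0,0],[0,0,-1]],[[0,0,0],[0,0,-1]],[[0,0,0],[0,0,-1]],[[0,0,0],[0,0,-0.25]]]'
python3 to.py .529 .139 .202 -7
```

```text
time_s: 2.6
position: [0.2485, -0.4906, 0.2016]
tool_rot: [[0.12, 0.993, -0.0], [0.993, -0.12, 0.0], [0.0, -0.0, -1.0]]
ft_force: [-0.2, -0.3, -0.3]
grip_width: 0.0853
gripper_force: 0.0
t 2.6 p [ 0.2485 -0.4906  0.2016] yaw -6.87 tilt [-0.  0. -1.] F [-0.2 -0.3 -0.3] w 0.0853 gf 0.0 q6 -68.6
units40mm [ 1.6467e+01  5.0800e+00 -9.0000e-03] n 16.47
turn z units 0.026
```

```bash
python3 -m pendant '[[[0.97,0.3,0],[0,0,0]],[[0.97,0.3,0],[0,0,0]],[[0.97,0.3,0],[0,0,0]],[[0.97,0.3,0],[0,0,0]],[[0.97,0.3,0],[0,0,0]],[[0.97,0.3,0],[0,0,0]],[[0.97,0.3,0],[0,0,0]],[[0.97,0.3,0],[0,0,0]]]' 0.6 >/dev/null
python3 -m pendant '[[[0.97,0.3,0],[0,0,0]],[[0.97,0.3,0],[0,0,0]],[[0.97,0.3,0],[0,0,0]],[[0.97,0.3,0],[0,0,0]],[[0.97,0.3,0],[0,0,0]],[[0.97,0.3,0],[0,0,0]],[[0.97,0.3,0],[0,0,0]],[[0.9,0.3,0],[0,0,0]]]' >/dev/null
python3 -m pendant '[[[0.5,0,0],[0,0,0]],[[0.5,0,0],[0,0,0]],[[0,0,0],[0,0,0]]]'
python3 to.py .529 .139 .129 -7
```

```text
time_s: 4.97
position: [0.518, 0.1404, 0.2015]
tool_rot: [[0.119, 0.993, -0.0], [0.993, -0.119, 0.0], [0.0, -0.0, -1.0]]
ft_force: [0.1, -0.1, -0.8]
grip_width: 0.0513
gripper_force: 0.0
t 4.97 p [0.518  0.1404 0.2015] yaw -6.84 tilt [-0.  0. -1.] F [ 0.1 -0.1 -0.8] w 0.0513 gf 0.0 q6 9.4
units40mm [-0.002  0.278  1.812] n 1.81
turn z units 0.032
```

```bash
python3 -m pendant '[[[0,0.28,0.4],[0,0,0]],[[0,0,0.5],[0,0,0]],[[0,0,0.5],[0,0,0]],[[0,0,0.41],[0,0,0]],[[0,0,0],[0,0,0]]]' >/dev/null
python3 -m pendant '[[[0,0,0],[0,0,0]],[[0,0,0],[0,0,0]],[[0,0,0],[0,0,0]],[[0,0,0],[0,0,0]],[[0,0,0],[0,0,0]]]' 0 60
python3 -m pendant '[[[0,0,-0.25],[0,0,0]],[[0,0,-0.5],[0,0,0]],[[0,0,-0.8],[0,0,0]],[[0,0,-0.8],[0,0,0]],[[0,0,-0.8],[0,0,0]],[[0,0,-0.8],[0,0,0]],[[0,0,-0.6],[0,0,0]],[[0,0,-0.5],[0,0,0]]]'
python3 to.py .47 -.20 .33
python3 - <<'E'
from rig import *
import cv2
cv2.imwrite("pics/lift.png",get_image("side")["img"])
E
```

```text
time_s: 6.22
position: [0.5292, 0.1383, 0.1293]
tool_rot: [[0.12, 0.993, 0.0], [0.993, -0.12, 0.0], [0.0, 0.0, -1.0]]
ft_force: [-0.5, -0.7, -0.1]
grip_width: -0.0002
gripper_force: 0.0
time_s: 7.22
position: [0.529, 0.1383, 0.3331]
tool_rot: [[0.12, 0.993, 0.002], [0.993, -0.12, 0.0], [0.0, 0.002, -1.0]]
ft_force: [-0.2, -0.3, -0.5]
grip_width: 0.0002
gripper_force: 0.0
t 7.22 p [0.529  0.1383 0.3331] yaw -6.89 tilt [ 0.002  0.    -1.   ] F [-0.2 -0.3 -0.5] w 0.0002 gf 0.0 q6 9.1
units40mm [-8.572 -0.451  0.075] n 8.57
```

View pics/lift.png

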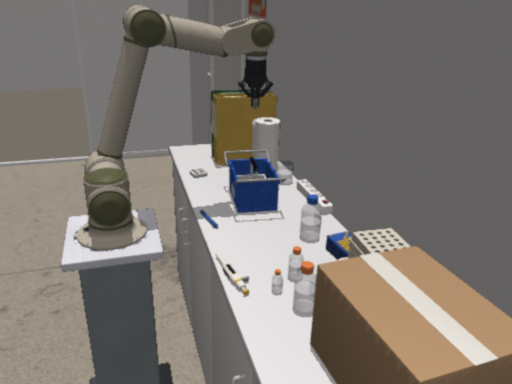

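The side view shows the gripper at (255,90) empty, with the carrier still in the crate at (253,175). I'll look from above.

```bash
python3 -m pendant '[[[-0.9,0,0],[0,0,0]],[[-0.9,0,0],[0,0,0]],[[-0.9,0,0],[0,0,0]],[[-0.9,0,0],[0,0,0]],[[-0.9,0,0],[0,0,0]],[[0,0,0],[0,0,0]]]' 0.7 >/dev/null
python3 - <<'E'
from rig import *
from h import *
C=[]
for n,(r0,r1,c0,c1) in(("top",(150,240,150,270)),("side",(140,230,205,325))):
    g=get_image(n);np.savez(n+"1.npz",**g);W=cloud(g)
    C.append(cv2.resize(g["img"][r0:r1,c0:c1],None,fx=4,fy=3.3,interpolation=cv2.INTER_CUBIC)[:297])
    print(n,[(round(d["conf"],2),d["point"].round(4) if hasattr(d["point"],"round") else d["point"]) for d in landmark_of(n,"handle")])
    if n=="top":
        print(crate_rim(W,g["img"]))
        for y in range(170,222,3): print(y,[(int(1000*W[y,x,2])) for x in range(180,240,3)])
cv2.imwrite("pics/c1.png",np.vstack(C))
E
```

```text
top [(0.95, [0.5294, 0.1391, 0.1521])]
((0.5244414210319519, 0.13692671060562134), (0.2296435683965683, 0.1575198918581009), 84.10397338867188)
170 [132, 126, 132, 126, 130, 132, 130, 134, 131, -1, 3, 0, -1, 3, 0, -1, 655, 657, 656, 648]
173 [129, 98, 79, 85, 92, 101, 110, 110, 120, 126, 131, 132, 136, 1411, 131, 128, 656, 659, 656, 642]
176 [124, 80, 49, 65, 66, 71, 54, 57, 65, 72, 78, 82, 91, 96, 101, 654, 656, 656, 643, 638]
179 [117, 75, 68, 31, 18, 19, 31, 40, 54, 65, 65, 68, 33, 41, 50, 653, 653, 653, 625, 623]
182 [107, 66, 67, 20, 21, 23, 21, 16, 50, 19, 19, 17, 27, 36, 51, 650, 653, 654, 604, 23]
185 [106, 59, 65, 20, 16, 19, 17, 18, 42, 15, 20, 21, 18, 16, 647, 649, 647, 635, 585, 63]
188 [99, 53, 50, 152, 152, 157, 155, 154, 23, 16, 16, 19, 19, 56, 647, 648, 648, 618, 566, 36]
191 [92, 39, 65, 62, 109, 143, 156, 155, 159, 155, 157, 154, 159, 158, 647, 647, 646, 599, 23, 9]
194 [86, 64, 28, 20, 27, 36, 50, 63, 63, 58, 22, 22, 148, 643, 645, 646, 629, 581, 66, 8]
197 [79, 65, 28, 19, 17, 23, 21, 56, 18, 16, 19, 29, 47, 641, 642, 645, 614, 16, 71, 3]
200 [66, 71, 22, 21, 23, 18, 18, 42, 22, 17, 15, 18, 13, 642, 642, 639, 601, 573, 73, 128]
203 [61, 58, 17, 14, 15, 23, 17, 31, 18, 20, 21, 21, 639, 640, 639, 637, 638, 642, 623, 597]
206 [51, 62, 68, 22, 23, 20, 20, 21, 20, 21, 19, 17, 637, 638, 639, 633, 640, 638, 639, 639]
209 [46, 9, 7, 19, 37, 56, 66, 65, 61, 14, 17, 22, 634, 635, 635, 624, 635, 637, 642, 642]
212 [127, 130, 128, 131, 130, 139, 4, 6, 2, 9, 30, 1411, 627, 632, 618, 628, 633, 638, 643, 641]
215 [3, 0, 0, 13, 34, 42, 68, 130, 131, 132, 135, 617, 621, 624, 623, 626, 632, 639, 640, 641]
218 [4, 0, 0, -1, 0, 0, 4, 0, 0, -2, 25, 40, 610, 619, 627, 634, 637, 638, 641, 642]
221 [1, 2, -8, 0, 5, 0, 0, 1, 8, 4, 1, 0, 3, 624, 632, 636, 639, 643, 643, 643]
side [(0.54, [0.5296, 0.1378, 0.1468])]
```

View pics/c1.png

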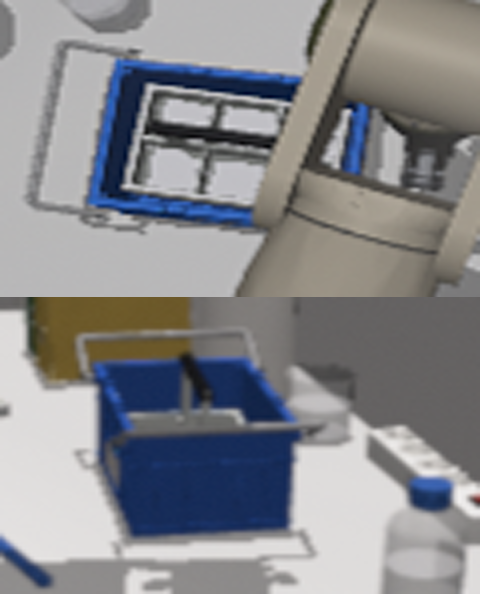

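Run:
```python
from rig import *
from h import *
T=dict(np.load("top1.npz"));S=dict(np.load("side1.npz"))
s=observe();p=np.array(s["position"]);print(p,s["grip_width"])
print("lift tip expected side",proj(S,[.529,.1383,.333]),"rail end there",proj(S,[.529,.1383,.148]))
print("now top",proj(T,p),"side",proj(S,p))
u,v=proj(S,p).astype(int);u0,v0=proj(T,p).astype(int)
c=[cv2.resize(S["img"][v-40:v+40,u-50:u+50],None,fx=5,fy=5),cv2.resize(T["img"][v0-40:v0+40,u0-50:u0+50],None,fx=5,fy=5)]
for i in c: cv2.circle(i,(250,200),4,(0,0,255),-1)
cv2.imwrite("pics/g.png",cv2.resize(np.hstack(c),(800,320)))
```

```text
[ 0.50757095 -0.03962294  0.33133251] 0.05952200708811717
lift tip expected side [254.2678318  115.89443595] rail end there [253.06184377 163.70870493]
now top [257.63839762 189.3683525 ] side [263.49049301 130.48629731]
```

View pics/g.png

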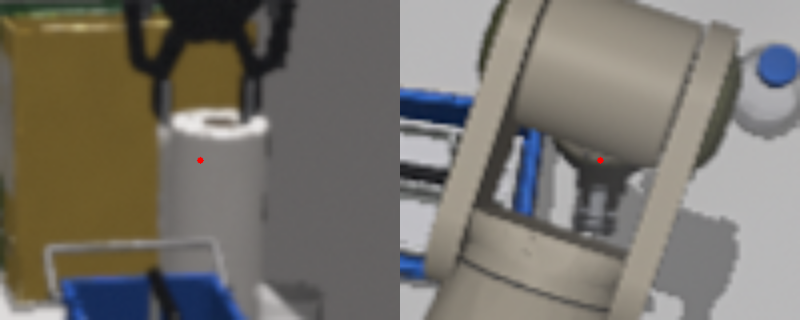

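Both views put the fingertips about 10 px from where the reported TCP projects, so I'll measure the offset using depth.

Run:
```python
from rig import *
from h import *
p=np.array(observe()["position"]);R=np.array(observe()["tool_rot"])
for n in("top","side"):
    g=dict(np.load(n+"1.npz"));W=cloud(g)
    m=(np.linalg.norm(W[...,:2]-p[:2],axis=-1)<.09)&(W[...,2]>.25)&(W[...,2]<.47)&(g["range_z"]>0)
    L=(W[m]-p)@R
    print(n,m.sum())
    for lo in np.arange(-.14,.08,.015):
        k=(L[:,2]>=lo)&(L[:,2]<lo+.015)
        if k.sum(): print(round(lo,3),k.sum(),"x",np.percentile(L[k,0],[5,50,95]).round(3),"y",np.percentile(L[k,1],[5,50,95]).round(3))
```

```text
top 76
-0.14 36 x [-0.013 -0.003  0.007] y [-0.068 -0.058 -0.046]
-0.125 5 x [-0.018 -0.015  0.007] y [-0.062 -0.03  -0.028]
-0.11 16 x [-0.019 -0.013  0.013] y [-0.037 -0.034 -0.031]
-0.095 19 x [-0.015 -0.009  0.007] y [-0.048 -0.041 -0.038]
side 714
-0.14 192 x [-0.021 -0.012 -0.001] y [-0.063 -0.001  0.062]
-0.125 148 x [-0.021 -0.013 -0.004] y [-0.062 -0.     0.062]
-0.11 126 x [-0.021 -0.012  0.009] y [-0.062 -0.004  0.06 ]
-0.095 106 x [-0.018 -0.011  0.009] y [-0.058 -0.025  0.059]
-0.08 54 x [-0.016 -0.009  0.008] y [-0.044  0.031  0.047]
-0.065 51 x [-0.014 -0.007  0.009] y [-0.042  0.031  0.044]
-0.05 36 x [-0.015 -0.008  0.006] y [-0.042  0.031  0.042]
-0.035 1 x [0.004 0.004 0.004] y [-0.035 -0.035 -0.035]
```

```bash
cat >> h.py <<'E'
def tip(g,p,R):
    W=cloud(g);L=(W-p)@R
    m=(abs(L[...,0])<.025)&(abs(L[...,1])<.06)&(L[...,2]>-.1)&(L[...,2]<.04)&(g["range_z"]>0)&(g["img"].max(-1)<110)
    z=L[m][:,2]; return m.sum(),np.sort(z)[-8:].round(3),np.median(L[m],0).round(3)
E
python3 -m pendant '[[[0,0,0],[0,0,0]],[[0,0,0],[0,0,0]],[[0,0,0],[0,0,0]],[[0,0,0],[0,0,0]],[[0,0,0],[0,0,0]],[[0,0,0],[0,0,0]]]' 0
python3 - <<'E'
from rig import *
from h import *
s0=dict(np.load("side0.npz"));r=np.array([[.892,.452,0],[.452,-.892,0],[0,0,-1]])
print("start open",tip(s0,np.array([.24847,-.49063,.2016]),r))
s=observe();p=np.array(s["position"]);R=np.array(s["tool_rot"])
print("0.7 open",tip(dict(np.load("side1.npz")),p,R))
g=get_image("side");np.savez("side2.npz",**g);print("shut",tip(g,p,R))
E
```

```text
time_s: 8.98
position: [0.5076, -0.0405, 0.3312]
tool_rot: [[0.12, 0.993, 0.0], [0.993, -0.12, 0.0], [0.0, 0.0, -1.0]]
ft_force: [-0.1, -0.5, 0.2]
grip_width: -0.0003
gripper_force: 0.0
start open (np.int64(327), array([-0.046, -0.046, -0.046, -0.046, -0.045, -0.045, -0.045, -0.045]), array([-0.006, -0.039, -0.071]))
0.7 open (np.int64(259), array([-0.041, -0.041, -0.04 , -0.04 , -0.039, -0.037, -0.036, -0.035]), array([-0.009,  0.026, -0.078]))
shut (np.int64(284), array([-0.038, -0.037, -0.037, -0.036, -0.036, -0.035, -0.035, -0.031]), array([-0.01 ,  0.002, -0.079]))
```

The fingertips sit a steady 33 mm short of the reported TCP along the tool z, open or shut. That explains the miss: the tips closed at about 0.162 m, above the rail top. I'll correct for it from here on.

```bash
sed -i 's/p=np.array(s\["position"\])/p=np.array(s["position"])-.033*R[:,2]/' to.py
python3 -m pendant '[[[0.9,0,0],[0,0,0]],[[0.9,0,0],[0,0,0]],[[0.9,0,0],[0,0,0]],[[0.9,0,0],[0,0,0]],[[0.9,0,0.5],[0,0,0]],[[0,0,1],[0,0,0]],[[0,0,1],[0,0,0]],[[0,0,0],[0,0,0]]]' 0.6 >/dev/null; python3 to.py .529 .139 .129
```

```text
t 10.03 p [0.5282 0.1382 0.2622] yaw -6.88 tilt [-0.006 -0.    -1.   ] F [0.  0.4 0.8] w 0.0512 gf 0.0 q6 9.1
units40mm [0.025 0.037 3.329] n 3.33
```

```bash
python3 -m pendant '[[[0,0,0.9],[0,0,0]],[[0,0,0.9],[0,0,0]],[[0,0,0.7],[0,0,0]],[[0,0,0.4],[0,0,0]],[[0,0,0.4],[0,0,0]],[[0,0,0],[0,0,0]]]' >/dev/null
python3 -m pendant '[[[0,0,0],[0,0,0]],[[0,0,0],[0,0,0]],[[0,0,0],[0,0,0]],[[0,0,0],[0,0,0]],[[0,0,0],[0,0,0]]]' 0 60
python3 to.py .529 .139 .129
```

```text
time_s: 11.4
position: [0.5301, 0.1383, 0.1003]
tool_rot: [[0.12, 0.993, 0.003], [0.993, -0.12, 0.0], [0.001, 0.003, -1.0]]
ft_force: [2.5, 0.6, 6.8]
grip_width: 0.0128
gripper_force: 61.5
t 11.4 p [0.53   0.1383 0.1333] yaw -6.89 tilt [ 0.003  0.    -1.   ] F [2.5 0.6 6.8] w 0.0128 gf 61.50035619735718 q6 9.1
units40mm [ 0.014 -0.027  0.107] n 0.11
```

```bash
python3 -m pendant '[[[0,0,-0.25],[0,0,0]],[[0,0,-0.5],[0,0,0]],[[0,0,-0.8],[0,0,0]],[[0,0,-0.8],[0,0,0]],[[0,0,-0.8],[0,0,0]],[[0,0,-0.8],[0,0,0]],[[0,0,-0.6],[0,0,0]],[[0,0,-0.4],[0,0,0]]]'
python3 to.py .47 -.20 .30
python3 - <<'E'
from rig import *
from h import *
g=get_image("side");print(crate_rim(cloud(g),g["img"]))
print([(d["conf"],d["point"]) for d in landmark_of("side","carrier")][:2])
E
```

```text
time_s: 12.4
position: [0.5287, 0.1382, 0.2984]
tool_rot: [[0.12, 0.993, -0.0], [0.993, -0.12, -0.0], [-0.0, -0.0, -1.0]]
ft_force: [0.3, 0.1, -2.4]
grip_width: 0.013
gripper_force: 60.3
t 12.4 p [0.5287 0.1382 0.3314] yaw -6.89 tilt [-0. -0. -1.] F [ 0.3  0.1 -2.4] w 0.013 gf 60.256712436676025 q6 9.1
units40mm [-8.57  -0.443  0.786] n 8.57
((0.5264590978622437, 0.1477784663438797), (0.20200638473033905, 0.15582653880119324), 84.6146240234375)
[]
```

```bash
python3 -m pendant '[[[-0.5,0,0],[0,0,0]],[[-0.9,-0.05,0],[0,0,0]],[[-0.9,-0.05,0],[0,0,0]],[[-0.9,-0.05,0],[0,0,0]],[[-0.9,-0.05,0],[0,0,0]],[[-0.9,-0.05,0],[0,0,0]],[[-0.9,-0.05,0],[0,0,0]],[[-0.9,-0.05,0],[0,0,0]]]' >/dev/null
python3 -m pendant '[[[-0.9,-0.05,0],[0,0,0]],[[-0.8,-0.05,0.3],[0,0,0]],[[0,0,0.8],[0,0,0]],[[0,0,0.8],[0,0,0]],[[0,0,0.8],[0,0,0]],[[0,0,0.8],[0,0,0]],[[0,0,0.6],[0,0,0]],[[0,0,0.3],[0,0,0]]]' 
python3 to.py .47 -.20 .1295
python3 - <<'E'
from rig import *
from h import *
for n in("side","top"):
    g=get_image(n);W=cloud(g);np.savez(n+"3.npz",**g)
    print([(d["conf"],np.round(d["point"],4)) for d in landmark_of(n,"carrier")][:2])
E
```

```text
time_s: 14.5
position: [0.4691, -0.1972, 0.1196]
tool_rot: [[0.121, 0.993, -0.003], [0.993, -0.121, 0.002], [0.001, -0.003, -1.0]]
ft_force: [0.8, -0.1, -2.4]
grip_width: 0.0127
gripper_force: 60.2
t 14.5 p [ 0.4692 -0.1972  0.1526] yaw -6.93 tilt [-0.003  0.002 -1.   ] F [ 0.8 -0.1 -2.4] w 0.0127 gf 60.22394299507141 q6 -29.2
units40mm [-0.067  0.031  0.576] n 0.58
[(0.59, array([ 0.4719, -0.1926,  0.0249]))]
[(0.82, array([ 0.4665, -0.1956,  0.0291]))]
```

```bash
python3 -m pendant '[[[0,0,0.3],[0,0,0]],[[0,0,0.15],[0,0,0]],[[0,0,0.1],[0,0,0]],[[0,0,0.06],[0,0,0]],[[0,0,0],[0,0,0]],[[0,0,0],[0,0,0]]]' 
python3 to.py .47 -.20 .1273
```

```text
time_s: 15.45
position: [0.4706, -0.1972, 0.097]
tool_rot: [[0.12, 0.993, 0.0], [0.993, -0.12, -0.0], [-0.0, 0.0, -1.0]]
ft_force: [-0.8, -0.6, -2.4]
grip_width: 0.0129
gripper_force: 60.2
t 15.45 p [ 0.4706 -0.1972  0.13  ] yaw -6.89 tilt [ 0. -0. -1.] F [-0.8 -0.6 -2.4] w 0.0129 gf 60.219093561172485 q6 -29.2
units40mm [-0.071 -0.007  0.067] n 0.07
```

```bash
python3 -m pendant '[[[0,0,0.05],[0,0,0]],[[0,0,0.05],[0,0,0]],[[0,0,0],[0,0,0]],[[0,0,0],[0,0,0]]]' 
python3 to.py .47 -.20 .1273
```

```text
time_s: 15.95
position: [0.4713, -0.1975, 0.0941]
tool_rot: [[0.12, 0.993, 0.002], [0.993, -0.12, -0.001], [-0.001, 0.003, -1.0]]
ft_force: [0.6, 1.1, 8.6]
grip_width: 0.0128
gripper_force: 61.8
t 15.95 p [ 0.4712 -0.1974  0.1271] yaw -6.88 tilt [ 0.002 -0.001 -1.   ] F [0.6 1.1 8.6] w 0.0128 gf 61.79636478424072 q6 -29.2
units40mm [-0.068 -0.022 -0.006] n 0.07
```

```bash
python3 -m pendant '[[[0,0,0],[0,0,0]],[[0,0,0],[0,0,0]],[[0,0,-0.3],[0,0,0]],[[0,0,-0.8],[0,0,0]],[[0,0,-0.8],[0,0,0]],[[0,0,-0.5],[0,0,0]],[[0,0,0],[0,0,1]],[[0,0,0],[0,0,1]]]' 0.6 >/dev/null
python3 -m pendant '[[[0,0,0],[0,0,1]],[[0,0,0],[0,0,1]],[[0,0,0],[0,0,1]],[[0,0,0],[0,0,1]],[[0,0,0],[0,0,1]],[[0,0,0],[0,0,1]],[[0,0,0],[0,0,1]],[[0,0,0],[0,0,1]]]' 0.9 >/dev/null
python3 -m pendant '[[[0,0,0],[0,0,1]],[[0,0,0],[0,0,1]],[[0,0,0],[0,0,1]],[[0,0,0],[0,0,1]],[[0,0,0],[0,0,1]],[[0,0,0],[0,0,1]],[[0,0,0],[0,0,1]],[[0,0,0],[0,0,0.75]]]'
python3 to.py .499 -.398 .17 -95.7
python3 - <<'E'
from rig import *
from h import *
for n in("side","top"):
    g=get_image(n)
    for q in("carrier","crate","handle","bottle"):print(n,q,[(round(d["conf"],2),np.round(d["point"],4)) for d in landmark_of(n,q)][:3])
E
```

```text
time_s: 18.95
position: [0.4705, -0.1972, 0.1896]
tool_rot: [[0.995, -0.101, 0.001], [-0.101, -0.995, -0.0], [0.001, 0.0, -1.0]]
ft_force: [1.4, 0.1, 0.2]
grip_width: 0.0771
gripper_force: 0.0
t 18.95 p [ 0.4705 -0.1972  0.2226] yaw -95.78 tilt [ 0.001 -0.    -1.   ] F [1.4 0.1 0.2] w 0.0771 gf 0.0 q6 59.7
units40mm [1.213 4.922 1.318] n 4.92
turn z units -0.016
side carrier [(0.61, array([ 0.4719, -0.1907,  0.0012]))]
side crate [(0.72, array([ 0.5283,  0.1401, -0.001 ]))]
side handle [(0.67, array([ 0.471 , -0.2003,  0.1438])), (0.44, array([ 0.6305, -0.1846,  0.0016]))]
side bottle [(0.82, array([ 0.5009, -0.3979,  0.0028])), (0.77, array([ 0.4741, -0.5315,  0.001 ]))]
top carrier [(0.78, array([ 0.47  , -0.1941,  0.0022]))]
top crate [(0.98, array([0.529 , 0.141 , 0.0019]))]
top handle [(0.77, array([ 0.4694, -0.1972,  0.1454]))]
top bottle [(0.75, array([ 0.4789, -0.537 ,  0.0015])), (0.58, array([ 0.4981, -0.3958, -0.003 ])), (0.57, array([ 4.280e-01, -4.503e-01,  1.000e-04]))]
```

```bash
python3 -m pendant '[[[0.25,0.98,0],[0,0,0]],[[0.25,0.98,0],[0,0,0]],[[0.25,0.98,0.3],[0,0,0]],[[0.25,0.98,0.5],[0,0,0]],[[0.23,0.98,0.5],[0,0,0]],[[0,0,0],[0,0,0]],[[0,0,0],[0,0,0]]]' 0.9 >/dev/null
python3 to.py .4995 -.3975 .038
```

```text
t 20.32 p [ 0.5002 -0.3967  0.17  ] yaw -95.63 tilt [ 0.  0. -1.] F [ 0.5 -0.3 -0.4] w 0.0769 gf 0.0 q6 46.6
units40mm [-0.017  0.023  3.3  ] n 3.3
```

```bash
python3 -m pendant '[[[0,0.02,0.7],[0,0,0]],[[0,0,0.8],[0,0,0]],[[0,0,0.8],[0,0,0]],[[0,0,0.6],[0,0,0]],[[0,0,0.4],[0,0,0]],[[0,0,0],[0,0,0]]]' >/dev/null
python3 -m pendant '[[[0,0,0],[0,0,0]],[[0,0,0],[0,0,0]],[[0,0,0],[0,0,0]],[[0,0,0],[0,0,0]]]' 0 25
python3 to.py .527 .138 .038
```

```text
time_s: 21.58
position: [0.5006, -0.3982, 0.006]
tool_rot: [[0.995, -0.098, 0.001], [-0.098, -0.995, -0.001], [0.002, 0.001, -1.0]]
ft_force: [0.1, 2.7, 7.2]
grip_width: 0.0431
gripper_force: 25.3
t 21.57 p [ 0.5005 -0.3981  0.039 ] yaw -95.64 tilt [ 0.001 -0.001 -1.   ] F [0.1 2.7 7.2] w 0.0431 gf 25.261397659778595 q6 46.5
units40mm [-6.5800e-01 -1.3404e+01  8.0000e-03] n 13.4
```

```bash
python3 -m pendant '[[[0,0,-0.3],[0,0,0]],[[0,0,-0.7],[0,0,0]],[[0,0,-0.8],[0,0,0]],[[0,0,-0.8],[0,0,0]],[[0,0,-0.8],[0,0,0]],[[0,0,-0.8],[0,0,0]],[[0,0,-0.4],[0,0,0]],[[0,0,-0.2],[0,0,0]]]' >/dev/null
python3 -m pendant '[[[0,-0.5,0],[0,0,0]],[[-0.05,-0.9,0],[0,0,0]],[[-0.05,-0.9,0],[0,0,0]],[[-0.05,-0.9,0],[0,0,0]],[[-0.05,-0.9,0],[0,0,0]],[[-0.05,-0.9,0],[0,0,0]],[[-0.05,-0.9,0],[0,0,0]],[[-0.05,-0.9,0],[0,0,0]]]'
python3 -m pendant '[[[-0.05,-0.9,0],[0,0,0]],[[-0.05,-0.9,0],[0,0,0]],[[-0.05,-0.9,0],[0,0,0]],[[-0.05,-0.9,0],[0,0,0]],[[-0.05,-0.9,0],[0,0,0]],[[-0.05,-0.9,0],[0,0,0]],[[0,-0.6,0],[0,0,0]],[[0,0,0],[0,0,0]]]'
python3 to.py .528 .138 .045 -95.7
python3 - <<'E'
from rig import *
from h import *
for n in("side","top"):
    g=get_image(n);np.savez(n+"4.npz",**g)
    for q in("bottle",):print(n,q,[(round(d["conf"],2),np.round(d["point"],4)) for d in landmark_of(n,q)][:4])
E
```

```text
time_s: 23.58
position: [0.512, -0.1232, 0.196]
tool_rot: [[0.995, -0.098, -0.002], [-0.098, -0.995, 0.001], [-0.002, -0.001, -1.0]]
ft_force: [0.1, 0.2, -0.2]
grip_width: 0.0434
gripper_force: 25.7
time_s: 24.58
position: [0.5233, 0.1162, 0.1961]
tool_rot: [[0.995, -0.095, -0.002], [-0.095, -0.995, 0.0], [-0.002, -0.0, -1.0]]
ft_force: [-0.4, -0.7, -1.5]
grip_width: 0.0438
gripper_force: 25.7
t 24.57 p [0.5233 0.1162 0.2291] yaw -95.47 tilt [-0.002  0.    -1.   ] F [-0.4 -0.7 -1.5] w 0.0438 gf 25.734906792640686 q6 95.3
units40mm [ 0.072 -0.554  4.601] n 4.6
turn z units 0.047
side bottle [(0.96, array([ 4.749e-01, -5.332e-01,  1.000e-04])), (0.61, array([0.5237, 0.1156, 0.1898])), (0.55, array([ 0.4286, -0.4428, -0.0007])), (0.47, array([0.5375, 0.2405, 0.1164]))]
top bottle [(0.89, array([ 0.4779, -0.5343,  0.0007])), (0.64, array([0.5403, 0.2958, 0.145 ])), (0.58, array([ 0.4254, -0.4478,  0.0005]))]
```

```bash
python3 -m pendant '[[[0.07,-0.55,0],[0,0,0]],[[0,0,0.6],[0,0,0]],[[0,0,0.8],[0,0,0]],[[0,0,0.8],[0,0,0]],[[0,0,0.8],[0,0,0]],[[0,0,0.7],[0,0,0]],[[0,0,0.4],[0,0,0]],[[0,0,0.2],[0,0,0]]]' 
python3 -m pendant '[[[0,0,0.1],[0,0,0]],[[0,0,0.1],[0,0,0]],[[0,0,0],[0,0,0]],[[0,0,0],[0,0,0]]]' 
python3 to.py .528 .138 .045 -95.7
```

```text
time_s: 25.78
position: [0.5292, 0.1351, 0.0241]
tool_rot: [[0.995, -0.099, -0.001], [-0.099, -0.995, -0.0], [-0.001, 0.0, -1.0]]
ft_force: [0.6, -0.1, -0.4]
grip_width: 0.0438
gripper_force: 25.8
time_s: 26.28
position: [0.5297, 0.1359, 0.0172]
tool_rot: [[0.995, -0.098, 0.001], [-0.098, -0.995, 0.0], [0.001, -0.0, -1.0]]
ft_force: [-0.2, 0.4, -0.5]
grip_width: 0.0434
gripper_force: 25.8
t 26.27 p [0.5297 0.1359 0.0502] yaw -95.64 tilt [ 0.001  0.    -1.   ] F [-0.2  0.4 -0.5] w 0.0434 gf 25.78450709581375 q6 97.6
units40mm [-0.047 -0.049  0.129] n 0.13
turn z units 0.013
```

```bash
python3 -m pendant '[[[0,0,0.06],[0,0,0]],[[0,0,0.05],[0,0,0]],[[0,0,0],[0,0,0]],[[0,0,0],[0,0,0]]]' 
python3 -m pendant '[[[0,0,0.03],[0,0,0]],[[0,0,0.02],[0,0,0]],[[0,0,0],[0,0,0]]]'
```

```text
time_s: 26.78
position: [0.5295, 0.1359, 0.0124]
tool_rot: [[0.995, -0.098, 0.0], [-0.098, -0.995, 0.0], [0.0, -0.0, -1.0]]
ft_force: [-0.9, -0.0, -0.5]
grip_width: 0.0435
gripper_force: 25.8
time_s: 27.15
position: [0.5298, 0.1359, 0.012]
tool_rot: [[0.995, -0.098, 0.002], [-0.098, -0.995, -0.0], [0.002, -0.0, -1.0]]
ft_force: [-4.9, -0.2, 14.4]
grip_width: 0.0431
gripper_force: 27.1
```

```bash
python3 -m pendant '[[[0,0,0],[0,0,0]],[[0,0,0],[0,0,0]],[[0,0,-0.3],[0,0,0]],[[0,0,-0.7],[0,0,0]],[[0,0,-0.8],[0,0,0]],[[0,0,-0.8],[0,0,0]],[[0,0,-0.8],[0,0,0]],[[0,0,-0.8],[0,0,0]]]' 0.8
python3 - <<'E'
from rig import *
from h import *
for n in("side","top"):
    g=get_image(n);np.savez(n+"5.npz",**g);W=cloud(g);print(crate_rim(W,g["img"]))
    for q in("bottle","crate","hinge_left","hinge_right","bar_left","bar_right"):print(n,q,[(round(d["conf"],2),np.round(d["point"],4)) for d in landmark_of(n,q)][:2])
    a=np.radians(-5.6)
    L=(W-[.528,.138,0])@np.array([[np.cos(a),-np.sin(a),0],[np.sin(a),np.cos(a),0],[0,0,1]])
    for s in(1,-1):
        m=(L[...,1]*s>.125)&(L[...,1]*s<.18)&(abs(L[...,0])<.075)&(W[...,2]>.1)&(W[...,2]<.2)
        if m.sum()>5: print(n,"bar",s,m.sum(),np.median(L[m],0).round(4),line(W[m])[:2])
E
python3 to.py .528 .138 .2
```

```text
time_s: 28.15
position: [0.5293, 0.1358, 0.1803]
tool_rot: [[0.995, -0.098, 0.001], [-0.098, -0.995, 0.0], [0.001, -0.0, -1.0]]
ft_force: [-0.0, -0.3, -0.6]
grip_width: 0.0686
gripper_force: 0.0
((0.5269351005554199, 0.14831528067588806), (0.2079484611749649, 0.1554505079984665), 84.13253021240234)
side bottle [(0.79, array([ 4.758e-01, -5.295e-01,  2.000e-04])), (0.57, array([ 0.4272, -0.4442,  0.0011]))]
side crate [(0.75, array([5.258e-01, 1.395e-01, 1.000e-04]))]
side hinge_left [(0.66, array([0.5386, 0.2399, 0.1163]))]
side hinge_right [(0.96, array([0.5189, 0.0354, 0.1125]))]
side bar_left [(0.63, array([0.5383, 0.2971, 0.1423])), (0.6, array([ 0.5131, -0.0211,  0.1473]))]
side bar_right [(0.44, array([ 0.5133, -0.0216,  0.1473]))]
side bar 1 74 [-0.0093  0.1561  0.1459] (array([0.5442, 0.2933, 0.146 ]), array([-0.995,  0.102,  0.001]))
side bar -1 108 [ 0.0012 -0.1611  0.1512] (array([ 0.5131, -0.0225,  0.1508]), array([-0.994,  0.105, -0.005]))
((0.5176363587379456, 0.061646249145269394), (0.08172734826803207, 0.15895281732082367), 87.06219482421875)
top bottle [(0.94, array([ 0.4776, -0.5325,  0.0015])), (0.42, array([ 0.4257, -0.4462,  0.0025]))]
top crate [(0.58, array([0.5288, 0.1392, 0.0008]))]
top hinge_left [(0.98, array([0.5398, 0.2355, 0.119 ]))]
top hinge_right [(0.77, array([0.5201, 0.0343, 0.1125]))]
top bar_left [(0.59, array([0.5404, 0.2958, 0.1412]))]
top bar_right [(0.49, array([ 0.5107, -0.0186,  0.1492]))]
top bar 1 86 [-0.0216  0.1573  0.1494] (array([0.5256, 0.2963, 0.1494]), array([-0.996,  0.086, -0.004]))
top bar -1 112 [-0.0008 -0.1593  0.1533] (array([ 0.5124, -0.0205,  0.1536]), array([-0.995,  0.096,  0.012]))
t 28.85 p [0.5295 0.1359 0.2112] yaw -95.64 tilt [-0. -0. -1.] F [-0.1  0.8 -0.4] w 0.0681 gf 0.0 q6 97.6
units40mm [-0.042 -0.049  0.281] n 0.28
```

```bash
python3 -m pendant '[[[0,-0.8,0],[0,0,0]],[[0,-0.8,0],[0,0,0]],[[0,-0.8,0],[0,0,0]],[[0,-0.8,0],[0,0,0]],[[0,-0.8,0],[0,0,0]],[[0,0,0],[0,0,0]],[[0,0,0],[0,0,0]]]' 0.5 20 >/dev/null
python3 to.py .542 .295 .1255 -95.6
```

```text
t 29.73 p [0.5452 0.2945 0.2113] yaw -95.65 tilt [-0. -0. -1.] F [ 0.4 -0.7 -0.1] w 0.0426 gf 0.0 q6 113.1
units40mm [-0.079 -0.005  2.144] n 2.14
turn z units -0.009
```

```bash
python3 -m pendant '[[[0,0,0.5],[0,0,0]],[[0,0,0.7],[0,0,0]],[[0,0,0.6],[0,0,0]],[[0,0,0.34],[0,0,0]],[[0,0,0],[0,0,0]]]' 
python3 -m pendant '[[[0,0,0],[0,0,0]],[[0,0,0],[0,0,0]],[[0,0,0],[0,0,0]],[[0,0,0],[0,0,0]]]' 0 20
```

```text
time_s: 30.35
position: [0.5451, 0.2944, 0.0925]
tool_rot: [[0.995, -0.099, -0.001], [-0.099, -0.995, -0.0], [-0.001, 0.001, -1.0]]
ft_force: [-0.2, -0.1, 1.0]
grip_width: 0.043
gripper_force: 0.0
time_s: 30.85
position: [0.5458, 0.2957, 0.0936]
tool_rot: [[0.995, -0.098, 0.002], [-0.098, -0.995, 0.001], [0.002, -0.002, -1.0]]
ft_force: [1.6, 4.2, 2.8]
grip_width: 0.0082
gripper_force: 20.0
```

```bash
python3 -m pendant '[[[0,0.28,-0.4],[0,0,0]],[[0,0.38,-0.3],[0,0,0]],[[0,0.45,-0.17],[0,0,0]],[[0,0.48,-0.03],[0,0,0]],[[0,0.47,0.11],[0,0,0]],[[0,0.42,0.25],[0,0,0]],[[0,0.32,0.36],[0,0,0]],[[0,0.2,0.42],[0,0,0]]]'
python3 -m pendant '[[[0,0,0.03],[0,0,0]],[[0,0,0],[0,0,0]]]'
```

```text
time_s: 31.85
position: [0.5334, 0.1746, 0.0826]
tool_rot: [[0.995, -0.099, 0.0], [-0.099, -0.995, -0.0], [0.0, 0.0, -1.0]]
ft_force: [1.8, 6.4, 6.2]
grip_width: 0.008
gripper_force: 21.7
time_s: 32.1
position: [0.5333, 0.1747, 0.0814]
tool_rot: [[0.995, -0.098, -0.001], [-0.098, -0.995, -0.001], [-0.001, 0.002, -1.0]]
ft_force: [2.4, -2.1, -1.4]
grip_width: 0.0081
gripper_force: 20.9
```

```bash
python3 -m pendant '[[[0,0,0],[0,0,0]],[[0,0,0],[0,0,0]],[[0,0,-0.5],[0,0,0]],[[0,0,-0.9],[0,0,0]],[[0,0,-0.9],[0,0,0]],[[0,0,0],[0,0,0]]]' 0.5 >/dev/null
python3 to.py .512 -.0205 .1295 -95.6
```

```text
t 32.85 p [0.5343 0.1759 0.2095] yaw -95.62 tilt [ 0.005  0.001 -1.   ] F [-0.8  0.2 -0.2] w 0.0426 gf 0.0 q6 101.8
units40mm [-0.083  4.943  1.995] n 4.94
turn z units -0.005
```

```bash
python3 -m pendant '[[[0,0.8,0],[0,0,0]],[[0,0.9,0],[0,0,0]],[[0,0.9,0],[0,0,0]],[[0,0.9,0],[0,0,0]],[[0,0.9,0],[0,0,0]],[[0,0.54,0],[0,0,0]],[[0,0,0],[0,0,0]],[[0,0,0],[0,0,0]]]' >/dev/null
python3 to.py .512 -.0205 .1295 -95.6
```

```text
t 33.85 p [ 0.5138 -0.0203  0.2065] yaw -95.62 tilt [-0.001  0.001 -1.   ] F [0.3 0.6 0.3] w 0.0424 gf 0.0 q6 80.1
units40mm [-0.042  0.009  1.924] n 1.92
turn z units -0.005
```

```bash
python3 -m pendant '[[[0,0,0.5],[0,0,0]],[[0,0,0.6],[0,0,0]],[[0,0,0.5],[0,0,0]],[[0,0,0.32],[0,0,0]],[[0,0,0],[0,0,0]]]' >/dev/null
python3 -m pendant '[[[0,0,0],[0,0,0]],[[0,0,0],[0,0,0]],[[0,0,0],[0,0,0]],[[0,0,0],[0,0,0]]]' 0 20
python3 -m pendant '[[[0,-0.3,-0.36],[0,0,0]],[[0,-0.39,-0.26],[0,0,0]],[[0,-0.45,-0.14],[0,0,0]],[[0,-0.47,-0.01],[0,0,0]],[[0,-0.45,0.12],[0,0,0]],[[0,-0.4,0.25],[0,0,0]],[[0,-0.31,0.35],[0,0,0]],[[0,-0.2,0.42],[0,0,0]]]'
python3 -m pendant '[[[0,0,0.04],[0,0,0]],[[0,0,0],[0,0,0]]]'
```

```text
time_s: 34.98
position: [0.5144, -0.0215, 0.0977]
tool_rot: [[0.995, -0.098, 0.001], [-0.098, -0.995, -0.001], [0.001, 0.001, -1.0]]
ft_force: [0.1, -4.9, 2.7]
grip_width: 0.0081
gripper_force: 19.9
time_s: 35.98
position: [0.5259, 0.0973, 0.0816]
tool_rot: [[0.995, -0.098, 0.0], [-0.098, -0.995, -0.002], [0.001, 0.002, -1.0]]
ft_force: [-8.5, -34.5, 44.7]
grip_width: 0.008
gripper_force: 26.5
time_s: 36.22
position: [0.526, 0.0968, 0.0805]
tool_rot: [[0.995, -0.098, 0.0], [-0.098, -0.995, -0.001], [0.001, 0.001, -1.0]]
ft_force: [-1.2, -5.7, 7.5]
grip_width: 0.0081
gripper_force: 21.7
```

```bash
python3 -m pendant '[[[0,0,0],[0,0,0]],[[0,0,0],[0,0,0]],[[0,0,-0.5],[0,0,0]],[[0,0,-0.9],[0,0,0]],[[0,0,-0.9],[0,0,0]],[[0,0.9,-0.5],[0,0,-1]],[[0,0.9,0],[0,0,-1]],[[0,0.9,0],[0,0,-1]]]' 0.6 >/dev/null
python3 -m pendant '[[[0,0,0],[0,0,-1]],[[0,0,0],[0,0,-1]],[[0,0,0],[0,0,-1]],[[0,0,0],[0,0,-1]],[[0,0,0],[0,0,-1]],[[0,0,0],[0,0,-1]],[[0,0,0],[0,0,-1]],[[0,0,0],[0,0,-1]]]' >/dev/null
python3 -m pendant '[[[0,0,0],[0,0,-1]],[[0,0,0],[0,0,-1]],[[0,0,0],[0,0,-1]],[[0,0,0],[0,0,-1]],[[0,0,0],[0,0,-1]],[[0,0,0],[0,0,-1]],[[0,0,0],[0,0,-0.75]],[[0,0,0],[0,0,0]]]'
cat > see.py <<'E'
from rig import *
from h import *
import sys
for n in("side","top"):
    g=get_image(n);np.savez(n+"6.npz",**g);W=cloud(g)
    for q in("crate","hinge_left","hinge_right","bar_left","bar_right","bottle","handle","carrier"):print(n,q,[(round(d["conf"],2),np.round(d["point"],4)) for d in landmark_of(n,q)][:3])
    print("rim",crate_rim(W,g["img"]))
    a=np.radians(-5.6);M=np.array([[np.cos(a),-np.sin(a),0],[np.sin(a),np.cos(a),0],[0,0,1]])
    L=(W-[.528,.136,0])@M
    for s in(1,-1):
        m=(L[...,1]*s>.02)&(L[...,1]*s<.06)&(abs(L[...,0])<.066)&(W[...,2]>.125)&(W[...,2]<.15)&(g["img"].max(-1)>110)&(np.ptp(g["img"].astype(int),axis=-1)<60)
        if m.sum()>5: print(n,"bar",s,m.sum(),np.median(L[m],0).round(4),line(W[m])[:2])
    h=(g["img"].max(-1)<75)&(abs(W[...,2]-.15)<.015)&(abs(W[...,0]-.47)<.05)&(abs(W[...,1]+.197)<.1)
    if h.sum()>5: print("rail",line(W[h]))
    cv2.imwrite(f"pics/{n}6.png",g["img"])
E
python3 see.py; python3 to.py .4705 -.1972 .1271 -7
```

```text
time_s: 39.22
position: [0.5244, -0.0102, 0.1923]
tool_rot: [[0.12, 0.993, -0.001], [0.993, -0.12, 0.001], [0.0, -0.001, -1.0]]
ft_force: [0.1, -0.9, -0.6]
grip_width: 0.0513
gripper_force: 0.0
side crate [(0.67, array([0.5239, 0.1373, 0.0008])), (0.3, array([0.3692, 0.4478, 0.0048]))]
side hinge_left [(0.56, array([0.5366, 0.2368, 0.1166]))]
side hinge_right [(0.74, array([0.5163, 0.0351, 0.1121]))]
side bar_left [(0.62, array([0.5286, 0.1757, 0.1272]))]
side bar_right [(0.55, array([0.5236, 0.094 , 0.1314]))]
side bottle [(0.75, array([ 4.765e-01, -5.362e-01,  2.000e-04])), (0.68, array([ 0.4255, -0.4443,  0.0022])), (0.64, array([0.5163, 0.0355, 0.113 ]))]
side handle [(0.71, array([ 0.4722, -0.1987,  0.1428]))]
side carrier [(0.82, array([ 0.4732, -0.1919, -0.0009]))]
rim ((0.5254873037338257, 0.1324019879102707), (0.2375115156173706, 0.15552286803722382), 84.33452606201172)
side bar 1 58 [-0.0021  0.0377  0.137 ] (array([0.5324, 0.1732, 0.137 ]), array([-0.995,  0.104, -0.004]))
side bar -1 60 [-0.0007 -0.042   0.1366] (array([0.5243, 0.0941, 0.1366]), array([-0.996,  0.092,  0.
[... 391 characters left out ...]
ray([ 0.4792, -0.5347,  0.0024])), (0.66, array([ 0.6348, -0.1901, -0.0066])), (0.52, array([0.5261, 0.1336, 0.0026]))]
top handle [(0.6, array([ 0.469 , -0.1964,  0.1417]))]
top carrier [(0.59, array([ 0.47  , -0.1941,  0.0051]))]
rim ((0.5236327648162842, 0.13624268770217896), (0.22900234162807465, 0.15645742416381836), 84.4518051147461)
top bar 1 81 [-0.0018  0.039   0.1397] (array([0.532 , 0.1752, 0.1394]), array([-0.996,  0.091, -0.002]))
rail (array([ 0.4687, -0.1941,  0.1496]), array([ 0.127,  0.992, -0.004]), 0.127, 129)
t 40.12 p [ 0.5245 -0.0105  0.2258] yaw -6.89 tilt [ 0.  0. -1.] F [ 1.2 -0.1 -1. ] w 0.0512 gf 0.0 q6 -7.2
units40mm [-4.797 -0.78   2.468] n 4.8
turn z units 0.022
```

View pics/top6.png

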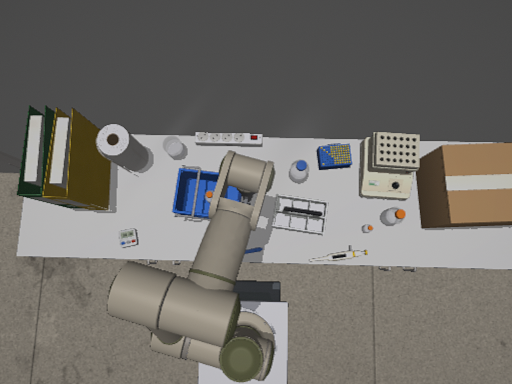

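The top view shows both bars across the crate at about (196,195) and (235,195, under the arm), the orange cap inside at (210,197), and the carrier on the bench at (300,214). Now I'll fetch the carrier.

```bash
python3 -m pendant '[[[-0.8,-0.13,0],[0,0,0]],[[-0.8,-0.13,0],[0,0,0]],[[-0.8,-0.13,0],[0,0,0]],[[-0.8,-0.13,0],[0,0,0]],[[-0.8,-0.13,0],[0,0,0]],[[-0.8,-0.13,0],[0,0,0]],[[0,0,0],[0,0,0]],[[0,0,0],[0,0,0]]]' 0.6 >/dev/null
python3 to.py .4705 -.197 .1275 -7
```

```text
t 41.12 p [ 0.4705 -0.1969  0.2258] yaw -6.89 tilt [-0.  0. -1.] F [0.7 0.  0.8] w 0.0515 gf 0.0 q6 -29.1
units40mm [-0.003 -0.     2.458] n 2.46
turn z units 0.022
```

```bash
python3 -m pendant '[[[0,0,0.5],[0,0,0]],[[0,0,0.8],[0,0,0]],[[0,0,0.7],[0,0,0]],[[0,0,0.46],[0,0,0]],[[0,0,0],[0,0,0]],[[0,0,0],[0,0,0]]]' >/dev/null
python3 -m pendant '[[[0,0,0],[0,0,0]],[[0,0,0],[0,0,0]],[[0,0,0],[0,0,0]],[[0,0,0],[0,0,0]],[[0,0,0],[0,0,0]]]' 0 60
python3 to.py .4705 -.197 .1275
python3 -m pendant '[[[0,0,-0.25],[0,0,0]],[[0,0,-0.5],[0,0,0]],[[0,0,-0.8],[0,0,0]],[[0,0,-0.8],[0,0,0]],[[0,0,-0.8],[0,0,0]],[[0,0,-0.8],[0,0,0]],[[0,0,-0.6],[0,0,0]],[[0,0,-0.4],[0,0,-0.26]]]' >/dev/null
python3 to.py .526 .136 .32 -5.6
```

```text
time_s: 42.5
position: [0.471, -0.1975, 0.095]
tool_rot: [[0.12, 0.993, 0.001], [0.993, -0.12, -0.001], [-0.0, 0.001, -1.0]]
ft_force: [1.8, 1.2, 5.7]
grip_width: 0.0127
gripper_force: 60.8
t 42.5 p [ 0.4709 -0.1975  0.128 ] yaw -6.89 tilt [ 0.001 -0.001 -1.   ] F [1.8 1.2 5.7] w 0.0127 gf 60.81827402114868 q6 -29.2
units40mm [ 0.01  -0.012  0.012] n 0.01
t 43.5 p [ 0.4701 -0.1973  0.3265] yaw -5.57 tilt [-0. -0. -1.] F [-0.7  0.8 -3.1] w 0.013 gf 59.65389132499695 q6 -30.5
units40mm [8.429 0.582 0.161] n 8.43
turn z units 0.005
```

```bash
python3 -m pendant '[[[0.5,0.05,0],[0,0,0]],[[0.9,0.06,0],[0,0,0]],[[0.9,0.06,0],[0,0,0]],[[0.9,0.06,0],[0,0,0]],[[0.9,0.06,0],[0,0,0]],[[0.9,0.06,0],[0,0,0]],[[0.9,0.06,0],[0,0,0]],[[0.9,0.06,0],[0,0,0]]]' >/dev/null
python3 -m pendant '[[[0.9,0.06,0],[0,0,0]],[[0.7,0.05,0.3],[0,0,0]],[[0,0,0.4],[0,0,0]],[[0,0,0.3],[0,0,0]],[[0,0,0],[0,0,0]],[[0,0,0],[0,0,0]]]' >/dev/null
python3 to.py .526 .135 .26 -5.6
python3 - <<'E'
from rig import *
from h import *
a=np.radians(-5.6);M=np.array([[np.cos(a),-np.sin(a),0],[np.sin(a),np.cos(a),0],[0,0,1]])
for n in("side","top"):
    g=get_image(n);np.savez(n+"7.npz",**g);W=cloud(g);hsv=cv2.cvtColor(g["img"],cv2.COLOR_BGR2HSV)
    for q in("carrier","handle","bar_right","bar_left","crate","hinge_left","hinge_right"):print(n,q,[(round(d["conf"],2),np.round((np.array(d["point"])-[.526,.136,0])@M,4)) for d in landmark_of(n,q)][:2])
    L=(W-[.526,.136,0])@M
    m=(W[...,2]>.155)&(W[...,2]<.235)&(abs(L[...,0])<.09)&(abs(L[...,1])<.13)&(hsv[...,1]<60)&(g["img"].max(-1)>100)
    p=L[m];print(n,m.sum(),"tub lo/hi y",np.percentile(p[:,1],[1,99]),"x",np.percentile(p[:,0],[1,99]),"z",np.percentile(p[:,2],[1,99]))
    m=(abs(W[...,2]-.126)<.012)&(abs(L[...,0])<.09)&(abs(L[...,1])<.13)&(hsv[...,1]>120)
    p=L[m];print("rim y",np.percentile(p[:,1],[1,99]),"x",np.percentile(p[:,0],[1,99]))
S=np.load("side7.npz");cv2.imwrite("pics/h7.png",cv2.resize(S["img"][100:230,195:325],None,fx=4.5,fy=4.5,interpolation=cv2.INTER_CUBIC))
E
```

```text
t 45.25 p [0.5264 0.1347 0.2859] yaw -5.62 tilt [ 0.001  0.    -1.   ] F [ 0.1 -0.1 -2.9] w 0.0124 gf 59.60994243621826 q6 7.5
units40mm [ 0.007 -0.01   0.647] n 0.65
turn z units -0.004
side carrier [(0.58, array([0.0015, 0.0025, 0.1572]))]
side handle [(0.91, array([-0.0003,  0.0011,  0.2992]))]
side bar_right [(0.57, array([ 0.0036, -0.0421,  0.1329]))]
side bar_left []
side crate [(0.59, array([-0.0037,  0.0025,  0.001 ])), (0.53, array([ 0.0028, -0.1   ,  0.1177]))]
side hinge_left [(0.75, array([0.0004, 0.101 , 0.113 ]))]
side hinge_right [(0.84, array([ 0.0004, -0.1007,  0.1151]))]
side 920 tub lo/hi y [-0.10100902  0.09829435] x [-0.05806861  0.06075032] z [0.16824842 0.2232116 ]
rim y [-0.11900174  0.10982453] x [-0.07814218  0.07715344]
top carrier [(0.78, array([-0.0014,  0.0015,  0.1603]))]
top handle [(0.92, array([-0.0005, -0.0024,  0.2992]))]
top bar_right []
top bar_left []
top crate [(0.59, array([0.    , 0.0019, 0.0023]))]
top hinge_left []
top hinge_right [(0.85, array([ 0.0082, -0.1009,  0.1163]))]
top 757 tub lo/hi y [-0.09438317  0.09375703] x [-0.06038722  0.05835563] z [0.16487479 0.22265074]
rim y [-0.11541474 -0.04099615] x [-0.07997628  0.07676754]
```

View pics/h7.png

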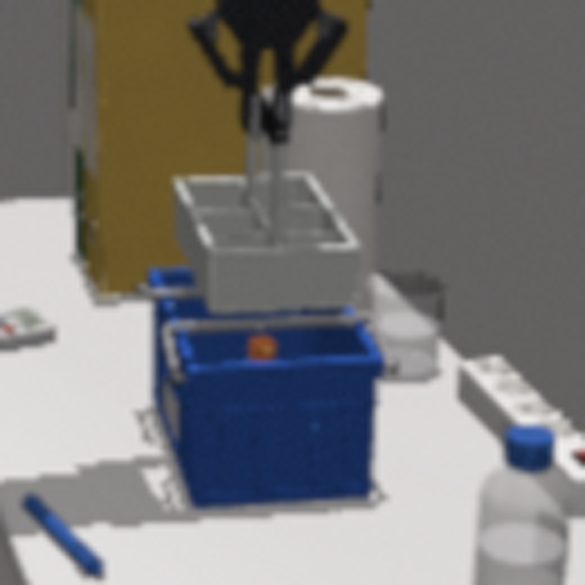

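The side crop shows the carrier at (270,240) level and square above the crate (270,420), with a bar at (265,325) and the orange cap below it. It's centred within about 2 mm, so I'll lower gently.

```bash
python3 -m pendant '[[[0,0,0.2],[0,0,0]],[[0,0,0.12],[0,0,0]],[[0,0,0.05],[0,0,0]],[[0,0,0.03],[0,0,0]],[[0,0,0],[0,0,0]],[[0,0,0],[0,0,0]]]'
python3 to.py .526 .135 .259
```

```text
time_s: 46.8
position: [0.5264, 0.1348, 0.2366]
tool_rot: [[0.097, 0.995, 0.0], [0.995, -0.097, 0.0], [0.0, 0.0, -1.0]]
ft_force: [-0.1, -0.2, -2.5]
grip_width: 0.0129
gripper_force: 59.6
t 46.8 p [0.5263 0.1348 0.2696] yaw -5.58 tilt [ 0.  0. -1.] F [-0.1 -0.2 -2.5] w 0.0129 gf 59.61116909980774 q6 7.5
units40mm [ 0.004 -0.009  0.264] n 0.26
```

```bash
python3 -m pendant '[[[0,0,0.04],[0,0,0]],[[0,0,0.03],[0,0,0]],[[0,0,0],[0,0,0]],[[0,0,0],[0,0,0]]]'
python3 -m pendant '[[[0,0,0.04],[0,0,0]],[[0,0,0],[0,0,0]],[[0,0,0],[0,0,0]]]'
```

```text
time_s: 47.3
position: [0.5263, 0.1348, 0.2337]
tool_rot: [[0.097, 0.995, 0.0], [0.995, -0.097, 0.0], [0.0, 0.0, -1.0]]
ft_force: [0.1, 0.1, -3.2]
grip_width: 0.0129
gripper_force: 59.6
time_s: 47.68
position: [0.5263, 0.1348, 0.232]
tool_rot: [[0.097, 0.995, 0.0], [0.995, -0.097, 0.0], [0.0, 0.0, -1.0]]
ft_force: [-0.9, 0.7, -2.3]
grip_width: 0.0131
gripper_force: 59.6
```

```bash
python3 -m pendant '[[[0,0,0.04],[0,0,0]],[[0,0,0.03],[0,0,0]],[[0,0,0],[0,0,0]],[[0,0,0],[0,0,0]]]'
python3 -m pendant '[[[0,0,0.04],[0,0,0]],[[0,0,0],[0,0,0]],[[0,0,0],[0,0,0]]]'
```

```text
time_s: 48.18
position: [0.5263, 0.1348, 0.2292]
tool_rot: [[0.097, 0.995, 0.0], [0.995, -0.097, -0.0], [-0.0, 0.0, -1.0]]
ft_force: [-0.8, -0.7, -3.3]
grip_width: 0.0129
gripper_force: 59.7
time_s: 48.55
position: [0.5263, 0.1348, 0.2276]
tool_rot: [[0.097, 0.995, -0.0], [0.995, -0.097, -0.0], [-0.0, -0.0, -1.0]]
ft_force: [-0.2, -0.4, -1.8]
grip_width: 0.0131
gripper_force: 59.6
```

Foot is at about 0.1326 m with no rib contact, so the bars are in the grooves.

```bash
python3 -m pendant '[[[0,0,0.03],[0,0,0]],[[0,0,0],[0,0,0]],[[0,0,0],[0,0,0]]]'
python3 -m pendant '[[[0,0,0.02],[0,0,0]],[[0,0,0],[0,0,0]],[[0,0,0],[0,0,0]]]'
```

```text
time_s: 48.92
position: [0.5263, 0.1348, 0.2264]
tool_rot: [[0.097, 0.995, -0.0], [0.995, -0.097, 0.0], [0.0, -0.0, -1.0]]
ft_force: [0.1, -0.0, -2.6]
grip_width: 0.0133
gripper_force: 59.6
time_s: 49.3
position: [0.5265, 0.1348, 0.2259]
tool_rot: [[0.097, 0.995, 0.001], [0.995, -0.097, 0.0], [0.0, 0.001, -1.0]]
ft_force: [0.6, 0.8, 1.5]
grip_width: 0.0131
gripper_force: 60.0
```

Contact is made and the carrier is resting on the bars. I'll release, rise and check.

```bash
python3 -m pendant '[[[0,0,0],[0,0,0]],[[0,0,0],[0,0,0]],[[0,0,0],[0,0,0]],[[0,0,-0.3],[0,0,0]],[[0,0,-0.8],[0,0,0]],[[0,0,-0.8],[0,0,0]],[[0,0,-0.8],[0,0,0]],[[0,0,0],[0,0,0]]]' 0.5
python3 - <<'E'
from rig import *
from h import *
a=np.radians(-5.6);M=np.array([[np.cos(a),-np.sin(a),0],[np.sin(a),np.cos(a),0],[0,0,1]])
for n in("side","top"):
    g=get_image(n)
    for q in("carrier","handle","crate","jar","timer"):print(n,q,[(round(d["conf"],2),np.round((np.array(d["point"])-[.526,.136,0])@M,4) if q[0] in"ch" else np.round(d["point"],3)) for d in landmark_of(n,q)][:2])
    if n=="side":cv2.imwrite("pics/f.png",cv2.resize(g["img"][100:230,195:325],None,fx=4.5,fy=4.5,interpolation=cv2.INTER_CUBIC))
E
```

```text
time_s: 50.3
position: [0.5269, 0.1349, 0.3367]
tool_rot: [[0.097, 0.995, 0.006], [0.995, -0.097, 0.0], [0.001, 0.006, -1.0]]
ft_force: [0.7, 0.8, 0.1]
grip_width: 0.0429
gripper_force: 0.0
side carrier [(0.95, array([0.0045, 0.0021, 0.1315]))]
side handle [(0.73, array([-0.0022, -0.0036,  0.2721]))]
side crate [(0.84, array([0.0012, 0.0003, 0.0006])), (0.36, array([ 0.1375, -0.3102,  0.    ]))]
side jar [(0.66, array([ 0.634, -0.186, -0.001]))]
side timer [(0.41, array([0.37 , 0.446, 0.004]))]
top carrier [(0.66, array([-0.0021, -0.0008,  0.132 ]))]
top handle [(0.75, array([ 0.0009, -0.0022,  0.2734]))]
top crate [(0.67, array([-0.0019,  0.0053,  0.0029]))]
top jar [(0.59, array([ 0.633, -0.19 , -0.002]))]
top timer [(0.82, array([ 0.367,  0.441, -0.002]))]
```

View pics/f.png

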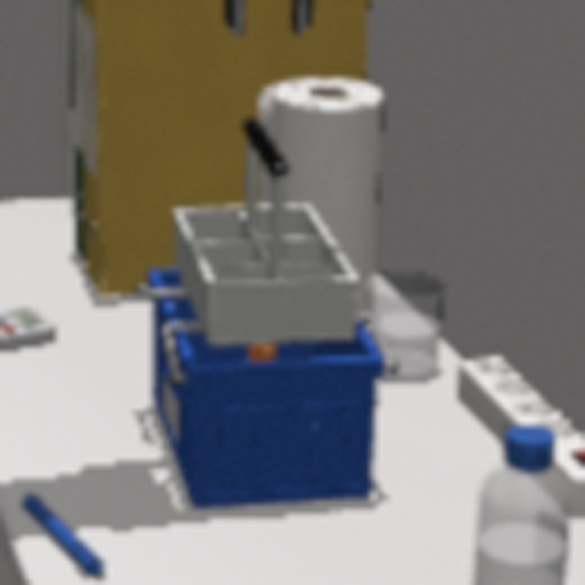

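The carrier (270,270) sits level and square on the bars with its foot at about 0.1315 m. The gripper is clear at (265,15), the bottle's cap shows at (262,350), and the jar and timer haven't moved. I'm handing in.

```bash
python3 -c "
from rig import *
print(close_job())"
```

```text
the job is handed in; nothing more can be done
None
```

The job is handed in, with no verdict reported: the bottle stands in the crate, both bails are swung over, and the carrier rests level on the bars, square and centred to within the few millimetres the cameras can resolve.

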